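# Transfer a row of bench tools between racks in the same order

### The arm

A 6-joint arm with a two-finger parallel gripper is mounted at the origin on the work surface. World frame = base frame: x ahead of the robot, y to its left, z up, the work surface at z = 0. Lengths are in m, angles in degrees, forces in N, time in s.
With the tool pointing down it reaches from about 0.375 to 0.9 m from the base axis. Payload 3.1 kg.
Tool frame: the origin (TCP) lies between the finger pads, 19 mm behind the fingertips; this is the grasp point; z points along the fingers, y is the line along which they close (so a half turn about z gives the same grasp; the last joint's range is limited). The gripper opens to 87 mm and grips with 3 to 60 N. Pads are 19 mm wide; open, the fingers measure 117 mm over their backs; the gripper's body (75 mm by 190 mm) begins 51 mm behind the grasp point.
Start: joints at [-84.253, 30.224, 82.088, -0, 67.689, -10.227], TCP at [0.172, -0.601, 0.241] pointing down, gripper open.
Joint ranges: [-176.69, 176.69], [-43.24, 126.21], [12.49, 139.97], [-82, 262], [0, 151.66], [-163.58, 163.58]. Speed limits (degrees/s): [159.86, 159.86, 180, 180, 180, 180].

### API

Orientations are given as a 3x3 rotation matrix whose columns are the frame's x, y, z axes.
In Python, from rig import read_state, optics, order gives the robot as it stands.
- The arm moves only by the tool drive_tool, never from a script. Its argument "steps" is a list of rows, each a list of 7 numbers: the finger opening in mm, from 0 to 87, then the shift along the tool's x, y, z normalised to -1 to 1, where 1 is 0.12 m, then the turn, a rotation vector about the tool's x, y, z normalised to -1 to 1, where 1 is 1.5 rad. In form: [[jaw, tx, ty, tz, ax, ay, az], ...]. A call has 1 to 8 rows; each row is the pose to reach, as a shift and turn from the pose commanded when the call began, along the tool's axes at that moment; what a row does not reach only later rows make up. A row lasts 1/10 s, in which the tool goes at most 50 mm and 8.59 degrees, less where a joint would pass 70% of its speed; a pose out of reach is approached as far as the arm can. A call with a number of a shift or a turn outside -1 to 1 is refused whole. A call with a gripper value outside its range is refused whole. The fingers move at their own pace and stop on an object; the grip force is fixed at half the most. Time passes only in rows, so rows that repeat a pose let the fingers close. It gives the time, the measured TCP pose, the force, the opening and the grip force at its end, in the units of the state.
- read_state(): the state, without advancing time (a new reading comes with each control period).
- optics.capture(name): name is "side" or "top"; returns a dict with "color" (420x560x3 uint8, blue, green, red), "range_z" (420x560 float32, m along the optical axis (not along the pixel's ray), 0 where there is no reading), "fx", "fy", "cx", "cy" (pixels), "D" ([k1, k2, p1, p2, k3] as OpenCV has them; the pictures are not rectified), "rvec" (rotation vector, rad) and "tvec" (3), from world to camera coordinates, as OpenCV has them. Camera axes: x right, y down, z forward; pixel columns grow to the right and rows downward; lengths in m; the calibration is good to about 2 mm. A picture is of the moment at which its call begins.
- order.hand_in(): hands the job in; it is judged then, once.
The state is a dict: "time_s": time; "joint_positions": joint angles; "qvel": joint speeds; "tau": joint torques, N m; "position": TCP position; "tcp_rot": TCP orientation; "force": force on the tool from outside, world axes, zero at the start; "moment": the same for the moment, N m; "opening": opening from 0.0 (shut) to 1.0 (fully open); "grasp_force": force on a finger pad.
Only numpy, scipy, OpenCV 4.12 (cv2) and the standard library are available. Lean on these libraries where they do the work, as an engineer would, in place of code of your own. Each camera call takes 0.05 s, during which the arm holds its last target. There are 200 camera calls.

### The job

Move the four hand tools from the dark wooden rack to the empty grey one, each hanging fully seated and upright in a hole of its own, in the same order counted from the brass knob: the tool nearest the knob of the dark rack goes in the hole nearest the knob of the grey rack, and so on along the row. Keep the tools upright, do not let any fall over, and leave the bench block, the jar and the hammer where they are.

Things in the scene. Friction and masses are not known exactly. Their poses are not given: they have to be found in the camera images.
- tool_ball: Hand tool with a pale wooden ball handle, ball 36 mm wide, centre 33 mm and top 51 mm above the origin. Steel collar 40 mm wide, 6 mm thick; below it a steel shank 8 mm thick, 64 mm long, hangs through the hole. Origin: centre of the collar's underside (the face that rests on the rack); z up through the handle. About 90 g.
- tool_square: Hand tool with a square wooden handle 24 x 24 mm, 6 to 55 mm above the origin; flat sides face its x and y, at the start within 12 degrees of the rack's. Steel collar 40 mm wide, 6 mm thick; below it a steel shank 8 mm thick, 64 mm long, hangs through the hole. Origin: centre of the collar's underside (the face that rests on the rack); z up through the handle. About 90 g.
- tool_slim: Hand tool with a slim round bare steel handle, 20 mm wide, 6 to 58 mm above the origin (61 with its end cap). Steel collar 40 mm wide, 6 mm thick; below it a steel shank 8 mm thick, 64 mm long, hangs through the hole. Origin: centre of the collar's underside (the face that rests on the rack); z up through the handle. About 90 g.
- tool_wide: Hand tool with a short, broad, round dark wooden handle, 36 mm wide, 6 to 42 mm above the origin, small brass disc on top (44 mm). Steel collar 40 mm wide, 6 mm thick; below it a steel shank 8 mm thick, 64 mm long, hangs through the hole. Origin: centre of the collar's underside (the face that rests on the rack); z up through the handle. About 90 g.
- rack_full: Fixed dark wooden rack that holds the tools at the start; board top at 90 mm, 64 mm deep (x), y from -130 to +155 mm. Four holes, centres at x = 0, y = -90, -30, +30, +90 mm. Brass knob (18 mm wide and high) on top at y = +143 mm marks the +y end. Origin: under the row's middle, on the bench; z up. A 5 mm seat plate over each hole: tools rest at 95 mm.
- rack_empty: Fixed grey-painted metal rack, empty at the start; board top at 95 mm, 64 mm deep (x), y from -130 to +155 mm. Four holes, centres at x = 0, y = -90, -30, +30, +90 mm. Brass knob (18 mm wide and high) on top at y = +143 mm marks the +y end. Origin: under the row's middle, on the bench; z up. Holes 30 x 30 mm, open below. Turned about half round from the dark rack.
- seat_ball: Fixed aluminium seat plate on the dark rack, 54 x 54 x 5 mm with a 30 mm square hole, in which the ball-handled tool stands at the start (up to 4 mm off centre); it stays there, and so still shows that tool's place in the dark row. Origin: centre of its underside.
- seat_square: Fixed aluminium seat plate on the dark rack, 54 x 54 x 5 mm with a 30 mm square hole, in which the square-handled tool stands at the start (up to 4 mm off centre); it stays there, and so still shows that tool's place in the dark row. Origin: centre of its underside.
- seat_slim: Fixed aluminium seat plate on the dark rack, 54 x 54 x 5 mm with a 30 mm square hole, in which the slim-handled tool stands at the start (up to 4 mm off centre); it stays there, and so still shows that tool's place in the dark row. Origin: centre of its underside.
- seat_wide: Fixed aluminium seat plate on the dark rack, 54 x 54 x 5 mm with a 30 mm square hole, in which the wide-handled tool stands at the start (up to 4 mm off centre); it stays there, and so still shows that tool's place in the dark row. Origin: centre of its underside.
- bench_block: Polished steel bench block 75 x 75 x 22 mm, a bystander; origin at the centre of its underside.
- jar: Lidded amber jar 56 mm wide, 60 mm tall, a bystander; origin at the centre of its underside.
- hammer: Small hammer lying on the bench, 220 mm long, a bystander; origin at its underside.
Things that resemble listed ones, but are neither listed nor needed, are in the scene too. Leave any blue look-alike of the tool_square alone. Leave any green look-alike of the tool_wide alone.

How it is judged:
By the outcome, as a careful person would: the job done as asked, in the order asked, and still so for the second after the job is handed in, with the robot touching nothing.
It also fails if it takes over 86 s, if anything falls off the work surface, if the arm or the gripper's body presses on something with over 40 N, if the wrist force passes 120 N, or if a joint passes its speed limit or range.

## Working session

There is one attempt and no reset: what is moved stays moved. The work goes in short steps, Python scripts to look and compute and a tool call to move; the robot and the scene stay as the last step left them, time stands still between calls to the robot, and variables do not carry over. Pictures are saved under pics/ and viewed, at most 14 in all, crops included, and the job is handed in when it is done.

Besides the shell and the picture viewer there is one more tool, called after "Call:" as name(argument=value, ...) on one line, values as JSON. drive_tool: Moves the arm, as the interface text tells. Scaled input: -1 to 1 covers 0.12 m each way for a shift and 1.5 rad each way for a turn. Its arguments: {"type":"object","properties":{"steps":{"type":"array"}},"required":["steps"]}

```bash
ls; mkdir -p pics; cat > h.py <<'E'
import numpy as np, cv2
from rig import read_state, optics, order
def cap(n):
    c=optics.capture(n); np.savez(f'{n}.npz',**{k:np.array(v) for k,v in c.items()}); return c
def load(n): return dict(np.load(f'{n}.npz'))
def K(c): return np.array([[c['fx'],0,c['cx']],[0,c['fy'],c['cy']],[0,0,1]],float)
def world(c,u,v,z=None):
    """pixel->world, by depth or on plane z"""
    R=cv2.Rodrigues(np.array(c['rvec'],float))[0]; t=np.array(c['tvec'],float).ravel()
    p=cv2.undistortPoints(np.array([[[u,v]]],float),K(c),np.array(c['D'],float)).ravel()
    d=R.T@np.array([p[0],p[1],1]); o=-R.T@t
    s=float(c['range_z'][int(round(v)),int(round(u))]) if z is None else (z-o[2])/d[2]
    return o+s*d
def proj(c,P):
    return cv2.projectPoints(np.array(P,float).reshape(-1,1,3),np.array(c['rvec'],float),np.array(c['tvec'],float),K(c),np.array(c['D'],float))[0].reshape(-1,2)
E
python3 - <<'E'
from h import *
for n in('side','top'):
    c=cap(n); cv2.imwrite(f'pics/{n}0.png',cv2.resize(c['color'],(800,600)))
    R=cv2.Rodrigues(np.array(c['rvec'],float))[0]; print(n,-R.T@np.ravel(c['tvec']),R[2],c['fx'])
print(read_state())
E
```

```text
pics
side [ 0.16567322 -0.93636079  0.85040731] [ 0.34227397  0.72950473 -0.59217512] 538.4585928621059
top [0.51239823 0.00593228 1.17669509] [ 0.0753878  -0.01949822 -0.99696364] 388.35086164112226
{'time_s': 0.1, 'joint_positions': array([-8.42554125e+01,  3.02737509e+01,  8.21499272e+01,  6.73778023e-04,
        6.76890372e+01, -1.02280170e+01]), 'qvel': array([-0.03156377, -0.02991586, -0.11646282,  0.03256347, -0.01641835,
        0.11486532]), 'tau': array([-6.18926988e-04, -4.40986347e+01, -1.77151144e+01,  6.34610583e-02,
        5.34216268e-02, -3.97436929e-05]), 'position': array([ 0.17194593, -0.60022833,  0.24036336]), 'tcp_rot': array([[ 9.61394645e-01,  2.75173222e-01, -1.86085692e-04],
       [ 2.75173049e-01, -9.61392718e-01,  1.95846217e-03],
       [ 3.60014917e-04, -1.93406081e-03, -9.99998065e-01]]), 'force': array([ 1.29647111,  0.798678  , -0.03146354]), 'moment': array([ 0.01452307, -0.01864914,  0.00467046]), 'grasp_force': 0.0, 'opening': 0.9984015911276156}
```

View pics/top0.png

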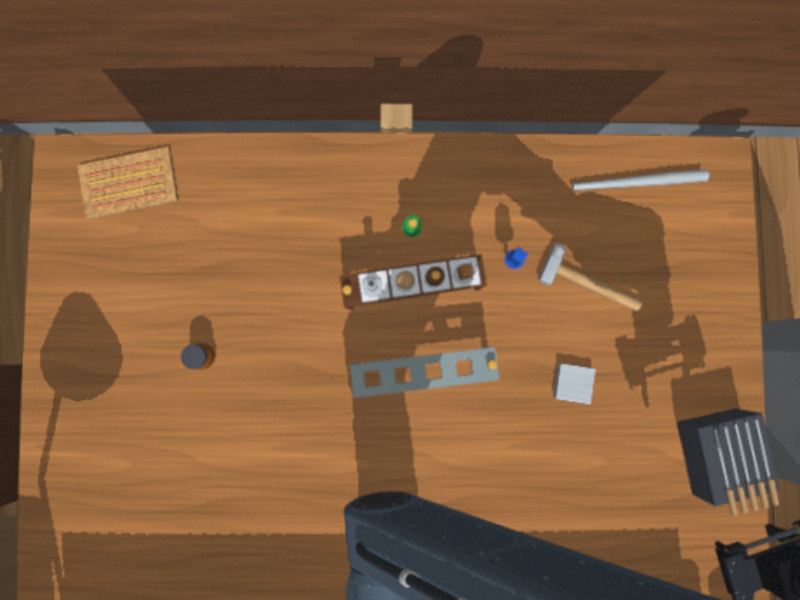

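View pics/side0.png

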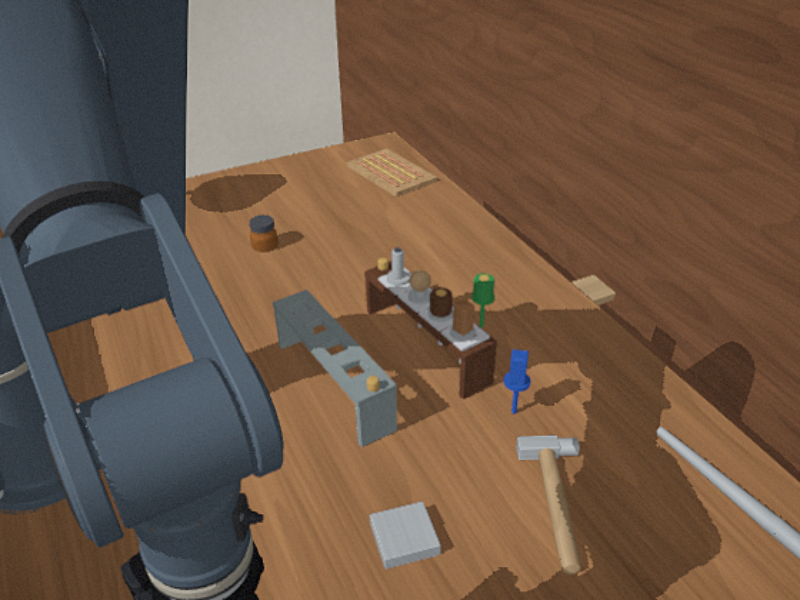

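Top view (800x600 coordinates):
- **Dark rack:** the knob is at (347,290). Going away from it, the tools are slim (372,284), ball (404,280), wide (435,275) and square (466,270).
- **Grey rack:** the knob is at (492,364), and the holes run (464,367), (433,370), (403,374), (372,378).
- **Possible mix-ups:** blue square (515,258) could be taken for tool_square (466,270). Green wide (412,225) could be taken for tool_wide (435,275). I'll use the ones on the dark rack.

```bash
cat > cloud.py <<'E'
from h import *
def cloud(c):
    v,u=np.mgrid[0:420,0:560]; p=np.stack([u,v],-1).reshape(-1,1,2).astype(float)
    q=cv2.undistortPoints(p,K(c),np.array(c['D'],float)).reshape(-1,2)
    z=np.array(c['range_z']).ravel()
    R=cv2.Rodrigues(np.array(c['rvec'],float))[0]; t=np.ravel(c['tvec'])
    X=(np.c_[q*z[:,None],z]-t)@R
    X[z==0]=np.nan
    return X.reshape(420,560,3)
E
python3 - <<'E'
from cloud import *
from scipy import ndimage
for n in('top','side'):
    c=load(n); X=cloud(c); W=(X[...,0]>.35)&(X[...,0]<.75)&(abs(X[...,1])<.3)
    m=W&(X[...,2]>.084)&(X[...,2]<.102)
    L,k=ndimage.label(m,np.ones((3,3)))
    for i in range(1,k+1):
        P=X[L==i]
        if len(P)>60: print(n,'board',len(P),P.mean(0).round(4),np.median(P[:,2]).round(4),[np.round(a,4) for a in cv2.minAreaRect((P[:,:2]*1000).astype(np.float32))])
    m=W&(X[...,2]>.104)&(X[...,2]<.2)
    L,k=ndimage.label(m)
    for i in range(1,k+1):
        P=X[L==i]
        if len(P)>5:
            vv,uu=np.where(L==i); T=P[P[:,2]>P[:,2].max()-.006]
            print(n,'tall',len(P),'px',uu.mean().round(),vv.mean().round(),'mean',P.mean(0).round(4),'zmax',P[:,2].max().round(4),'top',T.mean(0).round(4),c['color'][vv,uu].mean(0).round())
t=load('top')['color'][155:285,235:365]; s=load('side')['color'][165:315,185:365]
cv2.imwrite('pics/crop.png',np.hstack([cv2.resize(t,(400,400),interpolation=2),cv2.resize(s,(400,400),interpolation=2)]))
E
```

```text
top board 1707 [ 0.6385 -0.0271  0.0936] 0.0936 [array([640.4453, -32.445 ]), array([ 64.6089, 284.9392]), np.float64(8.7309)]
top board 1898 [ 0.4605 -0.0535  0.0953] 0.0953 [array([460.4724, -54.072 ]), array([ 64.2878, 285.4715]), np.float64(6.7188)]
top tall 55 px 289.0 158.0 mean [ 0.743  -0.0314  0.1075] zmax 0.1147 top [ 0.7447 -0.0299  0.1101] [ 69. 142.  95.]
top tall 85 px 363.0 178.0 mean [ 0.6856 -0.2352  0.1181] zmax 0.124 top [ 0.6856 -0.2366  0.1204] [179.  87.  45.]
top tall 113 px 326.0 189.0 mean [ 0.6511 -0.1289  0.1426] zmax 0.155 top [ 0.6532 -0.1299  0.1514] [ 63.  83. 108.]
top tall 157 px 304.0 193.0 mean [ 0.6433 -0.0722  0.1349] zmax 0.1426 top [ 0.644  -0.0737  0.1386] [54. 73. 93.]
top tall 138 px 284.0 195.0 mean [ 0.6353 -0.016   0.1403] zmax 0.1507 top [ 0.6353 -0.0154  0.1465] [ 83. 107. 126.]
top tall 62 px 260.0 199.0 mean [0.6257 0.0474 0.1434] zmax 0.1595 top [0.6262 0.0474 0.1558] [157. 151. 144.]
top tall 33 px 243.0 202.0 mean [0.6208 0.0966 0.1083] zmax 0.1125 top [0.6207 0.0968 0.1091] [ 70. 150. 193.]
top tall 34 px 345.0 254.0 mean [ 0.4757 
[... 815 characters left out ...]
ll 204 px 294.0 197.0 mean [ 0.6302 -0.0238  0.1317] zmax 0.1465 top [ 0.6336 -0.0186  0.143 ] [ 79. 101. 119.]
side tall 34 px 336.0 196.0 mean [ 0.7407 -0.0324  0.1059] zmax 0.1091 top [ 0.7407 -0.0324  0.1059] [ 72. 128. 101.]
side tall 281 px 309.0 211.0 mean [ 0.6379 -0.0808  0.1258] zmax 0.141 top [ 0.642  -0.0764  0.1369] [34. 48. 70.]
side tall 304 px 324.0 222.0 mean [ 0.6471 -0.1362  0.1313] zmax 0.1522 top [ 0.6496 -0.1323  0.1488] [ 50.  74. 103.]
side tall 146 px 363.0 250.0 mean [ 0.6797 -0.241   0.1157] zmax 0.1226 top [ 0.6813 -0.2385  0.119 ] [163.  85.  49.]
side tall 56 px 261.0 267.0 mean [ 0.4724 -0.1857  0.1103] zmax 0.1148 top [ 0.4726 -0.1848  0.1116] [ 84. 141. 171.]
```

View pics/crop.png

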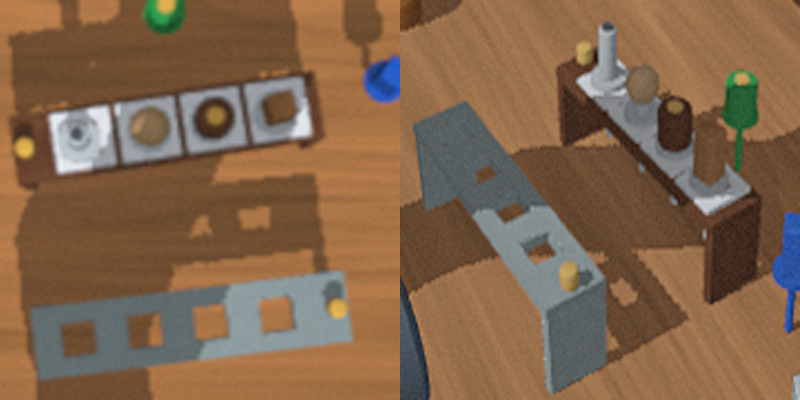

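The crop confirms it. From the knob the dark rack reads slim, ball, wide, square, all in brown, steel or pale wood. The green and blue look-alikes stand off the rack. The grey rack is empty, with its knob at the right end.

Call:
drive_tool(steps=[[64, 0.12, -0.1, -0.05, 0, 0, -0.095], [64, 0.25, -0.2, -0.1, 0, 0, -0.19], [64, 0.37, -0.3, -0.15, 0, 0, -0.285], [64, 0.5, -0.4, -0.2, 0, 0, -0.38], [64, 0.62, -0.5, -0.25, 0, 0, -0.475], [64, 0.75, -0.6, -0.25, 0, 0, -0.57], [64, 0.87, -0.7, -0.25, 0, 0, -0.665], [64, 1, -0.8, -0.25, 0, 0, -0.76]])

```text
time_s: 0.9
position: [0.2612, -0.4746, 0.2709]
tcp_rot: [[0.146, 0.989, -0.0], [0.989, -0.146, 0.001], [0.001, -0.0, -1.0]]
force: [-0.1, 0.1, 0.1]
opening: 0.736
grasp_force: 0.0
```

```bash
cat > go.py <<'E'
import sys,numpy as np
from scipy.spatial.transform import Rotation as Ro
from rig import read_state
# usage: go.py x y z yawY(deg, world angle of tool y) -> shift/turn, normalised
x,y,z,a=map(float,sys.argv[1:5]); a=np.radians(a)
s=read_state(); R=s['tcp_rot']; p=s['position']
yy=np.array([np.cos(a),np.sin(a),0]); T=np.c_[np.cross(yy,[0,0,-1]),yy,[0,0,-1]]
def n(R0,p0): return np.round(R0.T@([x,y,z]-p0)/.12,3)
print('t',s['time_s'],'p',p.round(4),'F',s['force'].round(1),'open',round(s['opening']*87,1),'g',s['grasp_force'])
print('shift now',n(R,p),'turn',(Ro.from_matrix(R.T@T).as_rotvec()/1.5).round(4),'shift in target axes',n(T,p),'J',s['joint_positions'].round(0))
E
python3 go.py .626 .047 .275 8.7
```

```text
t 0.9 p [ 0.2612 -0.4746  0.2709] F [-0.1  0.1  0.1] open 64.0 g 0.0
shift now [ 4.743  2.374 -0.031] turn [-0.0002 -0.0005 -0.1988] shift in target axes [ 3.837  3.662 -0.034] J [-73.  22.  92.  -0.  66. -65.]
```

Call:
drive_tool(steps=[[64, 0.25, 0.125, 0, 0, 0, -0.05], [64, 0.5, 0.25, 0, 0, 0, -0.1], [64, 0.75, 0.375, 0, 0, 0, -0.15], [64, 1, 0.5, -0.03, 0, 0, -0.2]])

```text
time_s: 1.3
position: [0.3387, -0.3643, 0.2741]
tcp_rot: [[-0.15, 0.989, -0.001], [0.989, 0.15, 0.002], [0.002, -0.001, -1.0]]
force: [0.5, -0.9, -0.5]
opening: 0.736
grasp_force: 0.0
```

Call:
drive_tool(steps=[[64, 0.25, 0.24, 0, 0, 0, 0], [64, 0.5, 0.48, 0, 0, 0, 0], [64, 0.75, 0.72, 0, 0, 0, 0], [64, 1, 0.96, 0, 0, 0, 0]])

```text
time_s: 1.7
position: [0.4352, -0.2287, 0.2746]
tcp_rot: [[-0.147, 0.989, -0.0], [0.989, 0.147, 0.0], [0.0, -0.0, -1.0]]
force: [1.0, 0.1, 0.0]
opening: 0.736
grasp_force: 0.0
```

Call:
drive_tool(steps=[[64, 0.25, 0.24, 0, 0, 0, 0], [64, 0.5, 0.48, 0, 0, 0, 0], [64, 0.75, 0.72, 0, 0, 0, 0], [64, 1, 0.96, 0, 0, 0, 0]])

```text
time_s: 2.1
position: [0.5315, -0.0929, 0.2745]
tcp_rot: [[-0.148, 0.989, -0.001], [0.989, 0.148, 0.0], [0.0, -0.001, -1.0]]
force: [0.2, -1.4, 0.6]
opening: 0.733
grasp_force: 0.0
```

Call:
drive_tool(steps=[[64, 0.25, 0.24, 0, 0, 0, 0], [64, 0.5, 0.48, 0, 0, 0, 0], [64, 0.75, 0.72, 0, 0, 0, 0], [64, 1, 0.96, 0, 0, 0, 0], [64, 1, 0.96, 0, 0, 0, 0]])

```text
time_s: 2.6
position: [0.6293, 0.0453, 0.2742]
tcp_rot: [[-0.152, 0.988, 0.002], [0.988, 0.152, 0.002], [0.002, 0.002, -1.0]]
force: [-0.8, 0.6, -0.3]
opening: 0.734
grasp_force: 0.0
```

```bash
python3 go.py .625 .047 .13 8.7; python3 - <<'E'
from h import *
for n in('side','top'):
    c=cap(n)
    p=read_state()['position']; q=proj(c,[p+[0,0,-.019]])[0]; print(n,q)
    u,v=map(int,q); u=min(max(u,60),500);v=min(max(v,60),360)
    cv2.imwrite(f'pics/{n}1.png',cv2.resize(c['color'][v-60:v+60,u-60:u+60],(400,400),interpolation=2))
a=[cv2.imread(f'pics/{n}1.png') for n in('side','top')]; cv2.imwrite('pics/chk1.png',np.hstack(a))
E
```

```text
t 2.6 p [0.6293 0.0453 0.2742] F [-0.8  0.6 -0.3] open 63.8 g 0.0
shift now [ 0.017 -0.036  1.201] turn [ 0.0013 -0.001   0.0007] shift in target axes [ 0.019 -0.033  1.202] J [ -6.  29.  79.   0.  72. -15.]
side [279.5390055  138.20825162]
top [260.50140542 193.20428358]
```

View pics/chk1.png

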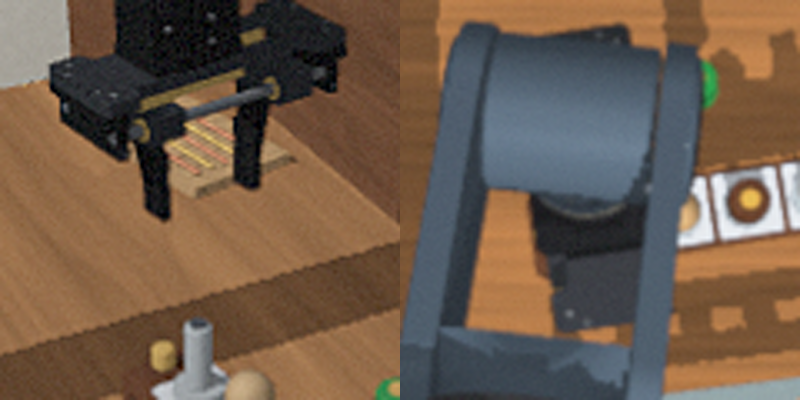

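The side crop shows the open fingers (150,190)/(245,170) straddling the slim handle at (200,325). I'll go down and grip it.

Call:
drive_tool(steps=[[64, 0, -0.03, 0.2, 0, 0, 0], [64, 0.01, -0.03, 0.4, 0, 0, 0], [64, 0.01, -0.03, 0.6, 0, 0, 0], [64, 0.01, -0.03, 0.8, 0, 0, 0], [64, 0.01, -0.03, 1, 0, 0, 0]])

```text
time_s: 3.2
position: [0.6223, 0.04, 0.1541]
tcp_rot: [[-0.146, 0.989, -0.001], [0.989, 0.146, -0.0], [-0.0, -0.001, -1.0]]
force: [0.3, -0.5, 0.4]
opening: 0.736
grasp_force: 0.0
```

Call:
drive_tool(steps=[[64, 0, 0, 0.1, 0, 0, 0], [64, 0, 0, 0.2, 0, 0, 0], [10, 0, 0, 0.2, 0, 0, 0], [10, 0, 0, 0.2, 0, 0, 0], [10, 0, 0, 0.2, 0, 0, 0], [10, 0, 0, 0.2, 0, 0, 0], [10, 0, 0, 0.2, 0, 0, 0], [10, 0, 0, 0.2, 0, 0, 0]])

```text
time_s: 4.0
position: [0.6237, 0.0418, 0.1313]
tcp_rot: [[-0.148, 0.989, 0.001], [0.989, 0.148, -0.0], [-0.0, 0.001, -1.0]]
force: [1.1, -0.2, -0.3]
opening: 0.276
grasp_force: 0.0
```

```bash
python3 go.py .625 .047 .13 8.7; python3 - <<'E'
from h import *
c=cap('side'); u,v=279,184
cv2.imwrite('pics/chk2.png',cv2.resize(c['color'][v-50:v+50,u-60:u+60],(600,500),interpolation=2))
E
```

```text
t 4.0 p [0.6237 0.0418 0.1313] F [ 1.1 -0.2 -0.3] open 24.0 g 0.0
shift now [0.041 0.017 0.011] turn [ 0.0005  0.0001 -0.0024] shift in target axes [0.041 0.018 0.011] J [ -6.  38.  87.  -0.  55. -15.]
```

View pics/chk2.png

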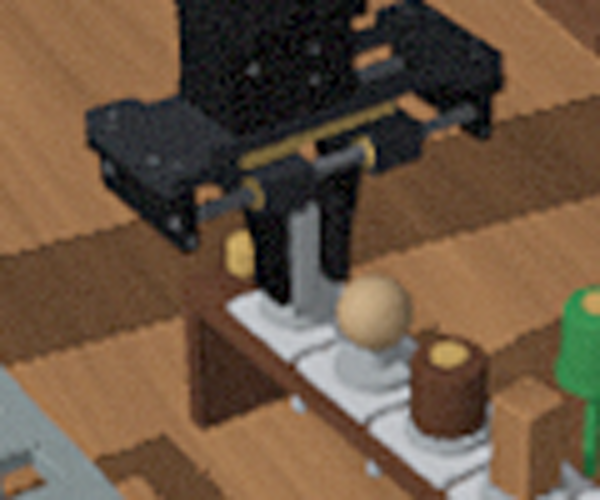

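Call:
drive_tool(steps=[[24, 0.035, 0.0, 0, 0, 0, 0], [10, 0.035, 0.0, 0, 0, 0, 0], [10, 0.035, 0.0, 0, 0, 0, 0], [10, 0.035, 0.0, 0, 0, 0, 0], [10, 0.035, 0.0, 0, 0, 0, 0]])

```text
time_s: 4.55
position: [0.6228, 0.0459, 0.1308]
tcp_rot: [[-0.147, 0.989, -0.0], [0.989, 0.147, 0.0], [0.0, -0.0, -1.0]]
force: [-1.2, 0.8, 0.5]
opening: 0.222
grasp_force: 30.0
```

```bash
cat > go.py <<'E'
# commanded-pose bookkeeping: go.py x y z yaw : from the commanded pose in cmd.txt (x y z yawY) print the normalised shift/turn
import sys,numpy as np
from rig import read_state
c=np.loadtxt('cmd.txt'); s=read_state()
def ax(a): a=np.radians(a); y=np.array([np.cos(a),np.sin(a),0]); return np.c_[np.cross(y,[0,0,-1]),y,[0,0,-1]]
R=s['tcp_rot']; print('t',round(s['time_s'],2),'p',s['position'].round(4),'yaw',np.degrees(np.arctan2(R[1,1],R[0,1])).round(2),'cmd',c,'F',s['force'].round(1),'open',round(s['opening']*87,1),'g',s['grasp_force'])
for a in sys.argv[1:]:
    t=np.array(a.split(','),float)
    print(a,'shift',(ax(c[3]).T@(t[:3]-c[:3])/.12).round(3),'turn az',round(-np.radians(t[3]-c[3])/1.5,4)); c=t
E
cat > done.py <<'E'
# done.py "tx,ty,tz,az" ... : add the moves made
import sys,numpy as np
from go import ax,c0 as _
E
cat > done.py <<'E'
import sys,numpy as np
c=np.loadtxt('cmd.txt')
for m in sys.argv[1:]:
    t=np.array(m.split(','),float); a=np.radians(c[3]); y=np.array([np.cos(a),np.sin(a),0])
    c[:3]+=np.c_[np.cross(y,[0,0,-1]),y,[0,0,-1]]@t[:3]*.12; c[3]-=np.degrees(1.5*t[3])
np.savetxt('cmd.txt',c,fmt='%.5f')
E
echo ".6236 .0415 .1306 8.47">cmd.txt; python3 done.py .035,0,0,0
python3 go.py .623,.0457,.28,8.47 .4683,-.1306,.28,6.7 .4683,-.1306,.1356,6.7
```

```text
t 4.55 p [0.6228 0.0459 0.1308] yaw 8.48 cmd [0.62298 0.04565 0.1306  8.47   ] F [-1.2  0.8  0.5] open 19.3 g 29.999922271817923
.623,.0457,.28,8.47 shift [ 0.     0.    -1.245] turn az -0.0
.4683,-.1306,.28,6.7 shift [-1.263 -1.492  0.   ] turn az 0.0206
.4683,-.1306,.1356,6.7 shift [0.    0.    1.203] turn az -0.0
```

Call:
drive_tool(steps=[[10, 0, 0, -0.1, 0, 0, 0], [10, 0, 0, -0.3, 0, 0, 0], [10, 0, 0, -0.55, 0, 0, 0], [10, 0, 0, -0.8, 0, 0, 0], [10, 0, 0, -1, 0, 0, 0]])

```text
time_s: 5.05
position: [0.6233, 0.0456, 0.2535]
tcp_rot: [[-0.147, 0.989, 0.002], [0.989, 0.147, -0.001], [-0.001, 0.002, -1.0]]
force: [-0.1, -0.3, -0.9]
opening: 0.223
grasp_force: 30.0
```

Call:
drive_tool(steps=[[10, 0, 0, -0.2, 0, 0, 0], [10, -0.1, -0.15, -0.2, 0, 0, 0], [10, -0.25, -0.32, -0.2, 0, 0, 0], [10, -0.42, -0.53, -0.2, 0, 0, 0], [10, -0.6, -0.75, -0.2, 0, 0, 0]])

```text
time_s: 5.55
position: [0.5437, -0.0393, 0.2756]
tcp_rot: [[-0.148, 0.989, 0.001], [0.989, 0.148, -0.001], [-0.001, 0.001, -1.0]]
force: [-0.5, -0.2, -0.2]
opening: 0.223
grasp_force: 30.0
```

Call:
drive_tool(steps=[[10, -0.2, -0.22, 0, 0, 0, 0.005], [10, -0.4, -0.44, 0, 0, 0, 0.01], [10, -0.57, -0.64, 0, 0, 0, 0.02], [10, -0.663, -0.742, 0, 0, 0, 0.02], [10, -0.663, -0.742, 0, 0, 0, 0.02], [10, -0.663, -0.742, 0, 0, 0, 0.02]])

```text
time_s: 6.15
position: [0.4683, -0.1307, 0.2755]
tcp_rot: [[-0.116, 0.993, 0.001], [0.993, 0.116, -0.0], [-0.0, 0.001, -1.0]]
force: [0.5, 0.7, 0.3]
opening: 0.223
grasp_force: 30.0
```

```bash
python3 done.py 0,0,-1,0 -.6,-.75,-.2,0 -.663,-.742,0,.02; python3 go.py .4683,-.1306,.1356,6.7; python3 - <<'E'
from h import *
c=cap('side')
print(proj(c,[[.4683,-.1306,.095],read_state()['position']]))
cv2.imwrite('pics/chk3.png',cv2.resize(c['color'][130:330,160:400],(720,600),interpolation=2))
E
```

```text
t 6.15 p [ 0.4683 -0.1307  0.2755] yaw 6.69 cmd [ 0.46822 -0.13063  0.2746   6.75113] F [0.5 0.7 0.3] open 19.4 g 29.999912241473794
.4683,-.1306,.1356,6.7 shift [0.000e+00 1.000e-03 1.158e+00] turn az 0.0006
[[248.88865175 257.30145261]
 [244.06515387 186.42585769]]
```

View pics/chk3.png

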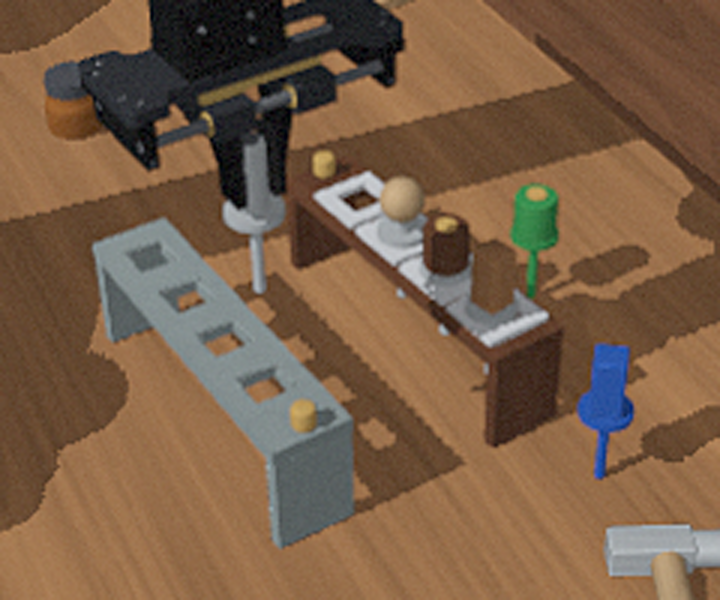

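The slim tool hangs upright in the grip at (255,240). The hole nearest the grey knob is at (262,385), 1–2 px from where the estimate projects. I'll lower it.

Call:
drive_tool(steps=[[10, 0, 0, 0.2, 0, 0, 0], [10, 0, 0, 0.42, 0, 0, 0], [10, 0, 0, 0.65, 0, 0, 0], [10, 0, 0, 0.85, 0, 0, 0], [10, 0, 0, 1, 0, 0, 0]])

```text
time_s: 6.7
position: [0.4685, -0.1293, 0.1535]
tcp_rot: [[-0.119, 0.993, -0.001], [0.993, 0.119, 0.001], [0.001, -0.001, -1.0]]
force: [0.8, -0.2, -1.2]
opening: 0.22
grasp_force: 30.0
```

Call:
drive_tool(steps=[[10, 0, 0, 0.1, 0, 0, 0], [10, 0, 0, 0.19, 0, 0, 0], [10, 0, 0, 0.19, 0, 0, 0], [64, 0, 0, 0.19, 0, 0, 0], [64, 0, 0, 0.19, 0, 0, 0], [64, 0, 0, 0.19, 0, 0, 0], [64, 0, 0, 0.19, 0, 0, 0]])

```text
time_s: 7.4
position: [0.4684, -0.1306, 0.1326]
tcp_rot: [[-0.118, 0.993, 0.001], [0.993, 0.118, -0.001], [-0.001, 0.001, -1.0]]
force: [1.0, -0.4, 0.4]
opening: 0.495
grasp_force: 0.0
```

```bash
python3 done.py 0,0,1.19,0; python3 go.py .4683,-.1306,.2646,6.7 .6346,-.0175,.2646,8.47 .6346,-.0175,.1281,8.47; python3 - <<'E'
from h import *
c=cap('side')
cv2.imwrite('pics/chk4.png',cv2.resize(c['color'][180:280,180:300],(600,500),interpolation=2))
E
```

```text
t 7.4 p [ 0.4684 -0.1306  0.1326] yaw 6.76 cmd [ 0.46822 -0.13063  0.1318   6.75113] F [ 1.  -0.4  0.4] open 43.1 g 0.0
.4683,-.1306,.2646,6.7 shift [ 0.000e+00  1.000e-03 -1.107e+00] turn az 0.0006
.6346,-.0175,.2646,8.47 shift [0.774 1.486 0.   ] turn az -0.0206
.6346,-.0175,.1281,8.47 shift [0.    0.    1.138] turn az -0.0
```

View pics/chk4.png

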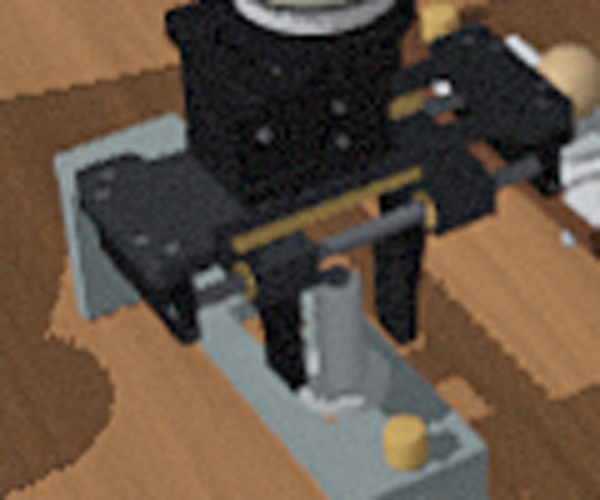

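Call:
drive_tool(steps=[[64, 0, 0, -0.15, 0, 0, 0], [64, 0, 0, -0.4, 0, 0, 0], [64, 0, 0, -0.7, 0, 0, 0], [64, 0, 0, -1, 0, 0, 0]])

```text
time_s: 7.85
position: [0.4677, -0.1303, 0.2533]
tcp_rot: [[-0.117, 0.993, -0.001], [0.993, 0.117, 0.0], [0.0, -0.001, -1.0]]
force: [0.9, -0.7, -0.2]
opening: 0.733
grasp_force: 0.0
```

Call:
drive_tool(steps=[[64, 0.13, 0.25, 0, 0, 0, 0], [64, 0.26, 0.5, 0, 0, 0, 0], [64, 0.39, 0.75, 0.03, 0, 0, -0.01], [64, 0.5, 1, 0.03, 0, 0, -0.02]])

```text
time_s: 8.25
position: [0.5807, -0.0558, 0.2485]
tcp_rot: [[-0.148, 0.989, -0.0], [0.989, 0.148, 0.0], [0.0, -0.0, -1.0]]
force: [0.3, -0.4, -0.6]
opening: 0.736
grasp_force: 0.0
```

Call:
drive_tool(steps=[[64, 0.12, 0.25, 0, 0, 0, 0], [64, 0.25, 0.45, 0, 0, 0, 0], [64, 0.25, 0.45, 0, 0, 0, 0]])

```text
time_s: 8.55
position: [0.6316, -0.017, 0.2484]
tcp_rot: [[-0.15, 0.989, 0.003], [0.989, 0.15, 0.001], [0.0, 0.003, -1.0]]
force: [-0.2, 0.2, -0.3]
opening: 0.734
grasp_force: 0.0
```

```bash
python3 done.py 0,0,-1,0 .5,1,.03,-.02 .25,.45,0,0; python3 go.py .635,-.016,.128,8.47; python3 - <<'E'
from h import *
from cloud import cloud
c=cap('side'); X=cloud(c)
m=(abs(X[...,0]-.468)<.03)&(abs(X[...,1]+.13)<.03)
for lo,hi in((.088,.097),(.097,.104),(.104,.14),(.14,.17)):
    P=X[m&(X[...,2]>lo)&(X[...,2]<=hi)]; print(lo,len(P),P.mean(0).round(4),P.max(0).round(4))
cv2.imwrite('pics/chk5.png',cv2.resize(c['color'][200:290,200:308],(600,500),interpolation=2))
E
```

```text
t 8.55 p [ 0.6316 -0.017   0.2484] yaw 8.64 cmd [ 0.62933 -0.01931  0.2482   8.47   ] F [-0.2  0.2 -0.3] open 63.8 g 0.0
.635,-.016,.128,8.47 shift [0.02  0.051 1.002] turn az -0.0
0.088 297 [ 0.4656 -0.1355  0.0939] [ 0.498  -0.1002  0.097 ]
0.097 147 [ 0.4649 -0.1355  0.0998] [ 0.4872 -0.1128  0.104 ]
0.104 127 [ 0.4656 -0.1354  0.1223] [ 0.4761 -0.1231  0.14  ]
0.14 86 [ 0.467  -0.1328  0.1495] [ 0.4775 -0.1196  0.1563]
```

View pics/chk5.png

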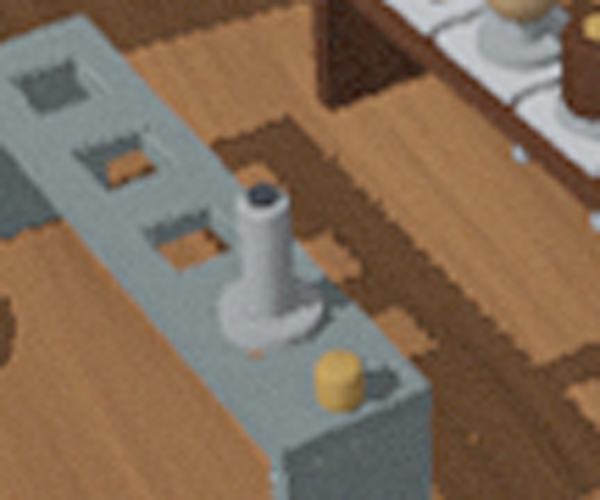

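The slim tool is upright and seated at (265,270) in the crop. Its top is at 0.156 m, and only a sliver of hole corner shows at (255,352). Ball next.

Call:
drive_tool(steps=[[64, 0.02, 0.05, 0.1, 0, 0, 0], [64, 0.02, 0.05, 0.4, 0, 0, 0], [64, 0.02, 0.05, 0.65, 0, 0, 0], [64, 0.02, 0.05, 0.85, 0, 0, 0], [64, 0.02, 0.05, 1, 0, 0, 0], [64, 0.02, 0.05, 1, 0, 0, 0], [20, 0.02, 0.05, 1, 0, 0, 0], [20, 0.02, 0.05, 1, 0, 0, 0]])

```text
time_s: 9.4
position: [0.6354, -0.0163, 0.1296]
tcp_rot: [[-0.147, 0.989, 0.002], [0.989, 0.147, -0.0], [-0.001, 0.002, -1.0]]
force: [-0.5, 0.1, -0.4]
opening: 0.629
grasp_force: 0.0
```

Call:
drive_tool(steps=[[20, 0, 0, 0, 0, 0, 0], [20, 0, 0, 0, 0, 0, 0], [20, 0, 0, 0, 0, 0, 0], [20, 0, 0, 0, 0, 0, 0], [20, 0, 0, 0, 0, 0, 0]])

```text
time_s: 9.9
position: [0.6352, -0.016, 0.1294]
tcp_rot: [[-0.148, 0.989, 0.001], [0.989, 0.148, -0.0], [-0.001, 0.001, -1.0]]
force: [-1.8, -0.9, 6.3]
opening: 0.4
grasp_force: 30.0
```

```bash
python3 done.py .02,.05,1,0; python3 go.py .6353,-.016,.248,8.47 .4605,-.0718,.278,6.75 .4605,-.0718,.129,6.75
```

```text
t 9.9 p [ 0.6352 -0.016   0.1294] yaw 8.48 cmd [ 0.63491 -0.01605  0.1282   8.47   ] F [-1.8 -0.9  6.3] open 34.8 g 29.98835563659668
.6353,-.016,.248,8.47 shift [-0.     0.003 -0.998] turn az -0.0
.4605,-.0718,.278,6.75 shift [-0.245 -1.509 -0.25 ] turn az 0.02
.4605,-.0718,.129,6.75 shift [0.    0.    1.242] turn az -0.0
```

Call:
drive_tool(steps=[[20, 0, 0, -0.06, 0, 0, 0], [20, 0, 0, -0.2, 0, 0, 0], [20, 0, 0, -0.45, 0, 0, 0], [20, 0, 0, -0.75, 0, 0, 0], [20, 0, 0, -1, 0, 0, 0]])

```text
time_s: 10.4
position: [0.6348, -0.0158, 0.2498]
tcp_rot: [[-0.147, 0.989, 0.0], [0.989, 0.147, 0.0], [0.0, 0.0, -1.0]]
force: [-0.3, -1.1, -0.3]
opening: 0.402
grasp_force: 30.0
```

Call:
drive_tool(steps=[[20, 0, 0, -0.2, 0, 0, 0], [20, -0.02, -0.12, -0.25, 0, 0, 0], [20, -0.05, -0.35, -0.25, 0, 0, 0], [20, -0.08, -0.6, -0.25, 0, 0, 0], [20, -0.12, -0.85, -0.25, 0, 0, 0.01], [20, -0.14, -1, -0.25, 0, 0, 0.02]])

```text
time_s: 11.0
position: [0.5141, -0.0501, 0.2768]
tcp_rot: [[-0.117, 0.993, -0.006], [0.993, 0.117, 0.001], [0.002, -0.005, -1.0]]
force: [0.8, 0.7, -1.2]
opening: 0.397
grasp_force: 30.0
```

Call:
drive_tool(steps=[[20, -0.055, -0.15, 0, 0, 0, 0], [20, -0.085, -0.37, 0, 0, 0, 0], [20, -0.085, -0.513, 0, 0, 0, 0], [20, -0.085, -0.513, 0, 0, 0, 0], [20, -0.085, -0.513, 0, 0, 0, 0]])

```text
time_s: 11.5
position: [0.4581, -0.0675, 0.278]
tcp_rot: [[-0.117, 0.993, -0.0], [0.993, 0.117, 0.0], [0.0, -0.0, -1.0]]
force: [0.9, 0.2, -0.1]
opening: 0.393
grasp_force: 30.0
```

```bash
python3 done.py 0,0,-1,0 -.14,-1,-.25,.02 -.085,-.513,0,0; python3 go.py .4605,-.0718,.129,6.75;  python3 - <<'E'
from h import *
c=cap('side')
print((proj(c,[[.4605,-.0718,.095]])-[180,130])*4)
cv2.imwrite('pics/chk6.png',cv2.resize(c['color'][130:280,180:330],(600,600),interpolation=2))
E
```

```text
t 11.5 p [ 0.4581 -0.0675  0.278 ] yaw 6.72 cmd [ 0.45876 -0.06771  0.2782   6.75113] F [ 0.9  0.2 -0.1] open 34.2 g 29.972430495545268
.4605,-.0718,.129,6.75 shift [-0.036  0.01   1.243] turn az 0.0
[[220.18653066 449.96146427]]
```

View pics/chk6.png

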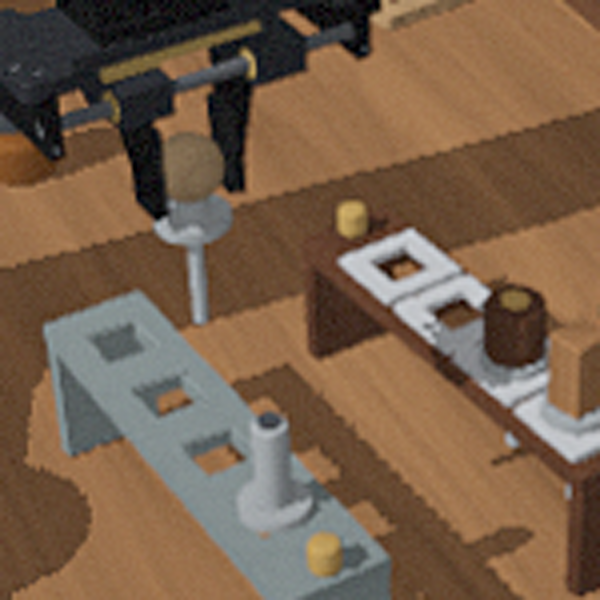

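```bash
python3 - <<'E'
from h import *
from cloud import cloud
from scipy.optimize import least_squares
c=load('side'); X=cloud(c); p=np.array([.4588,-.0677,.278])
q=(proj(c,[p+[0,0,d] for d in(0,-.03,-.097)])-[180,130])*4; print(q.round())
v,u=np.mgrid[0:420,0:560]
m=(X[...,2]>.255)&(np.hypot(u-228,v-172)<8); P=X[m]
f=least_squares(lambda t:np.linalg.norm(P-t,axis=1)-.018,p); print('ball',f.x.round(4),np.abs(f.fun).mean(),len(P))
m=(abs(X[...,0]-p[0])<.03)&(abs(X[...,1]-p[1])<.03)&(X[...,2]>.17)&(X[...,2]<.235);P=X[m]
for a in np.arange(.175,.26,.01):
    Q=P[(P[:,2]>a)&(P[:,2]<=a+.01)]
    if len(Q):print(a.round(3),len(Q),Q.mean(0).round(4))
E
```

```text
[[189. 164.]
 [194. 214.]
 [203. 321.]]
ball [ 0.458  -0.0665  0.2759] 0.0011296250559425954 193
0.175 7 [ 0.4573 -0.0696  0.1827]
0.185 13 [ 0.4575 -0.0699  0.1896]
0.195 17 [ 0.4569 -0.0693  0.2002]
0.205 14 [ 0.4576 -0.0695  0.2101]
0.215 15 [ 0.4569 -0.07    0.2196]
0.225 11 [ 0.4571 -0.0695  0.228 ]
```

The ball tool hangs upright, with its centre within about 1 mm of the TCP. I'll lower it into the second hole (215,450).

Call:
drive_tool(steps=[[20, -0.036, 0.01, 0.05, 0, 0, 0], [20, -0.036, 0.01, 0.25, 0, 0, 0], [20, -0.036, 0.01, 0.5, 0, 0, 0], [20, -0.036, 0.01, 0.75, 0, 0, 0], [20, -0.036, 0.01, 0.92, 0, 0, 0], [20, -0.036, 0.01, 1, 0, 0, 0]])

```text
time_s: 12.15
position: [0.46, -0.0715, 0.1561]
tcp_rot: [[-0.118, 0.993, -0.003], [0.993, 0.118, 0.001], [0.002, -0.003, -1.0]]
force: [-0.4, -0.4, -1.2]
opening: 0.395
grasp_force: 30.0
```

Call:
drive_tool(steps=[[20, 0, 0, 0.12, 0, 0, 0], [20, 0, 0, 0.235, 0, 0, 0], [20, 0, 0, 0.235, 0, 0, 0], [64, 0, 0, 0.235, 0, 0, 0], [64, 0, 0, 0.235, 0, 0, 0], [64, 0, 0, 0.235, 0, 0, 0], [64, 0, 0, 0.235, 0, 0, 0]])

```text
time_s: 12.85
position: [0.4607, -0.0718, 0.1309]
tcp_rot: [[-0.118, 0.993, 0.001], [0.993, 0.118, -0.001], [-0.001, 0.001, -1.0]]
force: [0.6, -0.2, 0.1]
opening: 0.671
grasp_force: 0.0
```

```bash
python3 done.py -.036,.01,1.235,0; python3 go.py .4605,-.0718,.250,6.75 .6435,-.0745,.250,8.47 .6435,-.0745,.1235,8.47
```

```text
t 12.85 p [ 0.4607 -0.0718  0.1309] yaw 6.77 cmd [ 0.46046 -0.07186  0.13     6.75113] F [ 0.6 -0.2  0.1] open 58.4 g 0.0
.4605,-.0718,.250,6.75 shift [ 0.  0. -1.] turn az 0.0
.6435,-.0745,.250,8.47 shift [-0.202  1.512  0.   ] turn az -0.02
.6435,-.0745,.1235,8.47 shift [0.    0.    1.054] turn az -0.0
```

Call:
drive_tool(steps=[[64, 0, 0, -0.15, 0, 0, 0], [64, 0, 0, -0.4, 0, 0, 0], [64, 0, 0, -0.7, 0, 0, 0], [64, 0, 0, -1, 0, 0, 0]])

```text
time_s: 13.25
position: [0.4599, -0.0715, 0.2517]
tcp_rot: [[-0.118, 0.993, -0.0], [0.993, 0.118, 0.0], [0.0, -0.0, -1.0]]
force: [0.1, 0.2, 0.2]
opening: 0.733
grasp_force: 0.0
```

Call:
drive_tool(steps=[[64, -0.03, 0.25, 0, 0, 0, 0], [64, -0.06, 0.5, 0, 0, 0, 0], [64, -0.09, 0.75, 0, 0, 0, -0.01], [64, -0.13, 1, 0.05, 0, 0, -0.02]])

```text
time_s: 13.65
position: [0.5829, -0.073, 0.2456]
tcp_rot: [[-0.148, 0.989, 0.003], [0.989, 0.148, -0.001], [-0.001, 0.002, -1.0]]
force: [-0.1, -0.1, 0.1]
opening: 0.737
grasp_force: 0.0
```

Call:
drive_tool(steps=[[64, -0.05, 0.3, 0, 0, 0, 0], [64, -0.055, 0.5, 0, 0, 0, 0], [64, -0.055, 0.514, 0, 0, 0, 0], [64, -0.055, 0.514, 0, 0, 0, 0]])

```text
time_s: 14.05
position: [0.6427, -0.0702, 0.2439]
tcp_rot: [[-0.148, 0.989, -0.002], [0.989, 0.148, 0.0], [0.0, -0.002, -1.0]]
force: [-0.2, -0.0, -0.2]
opening: 0.736
grasp_force: 0.0
```

```bash
python3 done.py 0,0,-1,0 -.13,1,.05,-.02 -.055,.514,0,0; python3 go.py .6435,-.0745,.1235,8.47;  python3 - <<'E'
from h import *
from cloud import cloud
c=cap('side'); X=cloud(c)
for n,x,y in(('slim',.468,-.13),('ball',.4605,-.072)):
    m=(abs(X[...,0]-x)<.025)&(abs(X[...,1]-y)<.025)&(X[...,2]>.09); P=X[m]; T=P[P[:,2]>P[:,2].max()-.006]; print(n,P[:,2].max().round(4),T.mean(0).round(4))
cv2.imwrite('pics/chk7.png',cv2.resize(c['color'][130:280,180:360],(720,600),interpolation=2))
E
```

```text
t 14.05 p [ 0.6427 -0.0702  0.2439] yaw 8.51 cmd [ 0.64344 -0.07069  0.244    8.47   ] F [-0.2 -0.  -0.2] open 64.0 g 0.0
.6435,-.0745,.1235,8.47 shift [-0.031 -0.004  1.004] turn az -0.0
slim 0.1592 [ 0.4679 -0.1308  0.1551]
ball 0.6132 [ 0.4568 -0.0617  0.6098]
```

View pics/chk7.png

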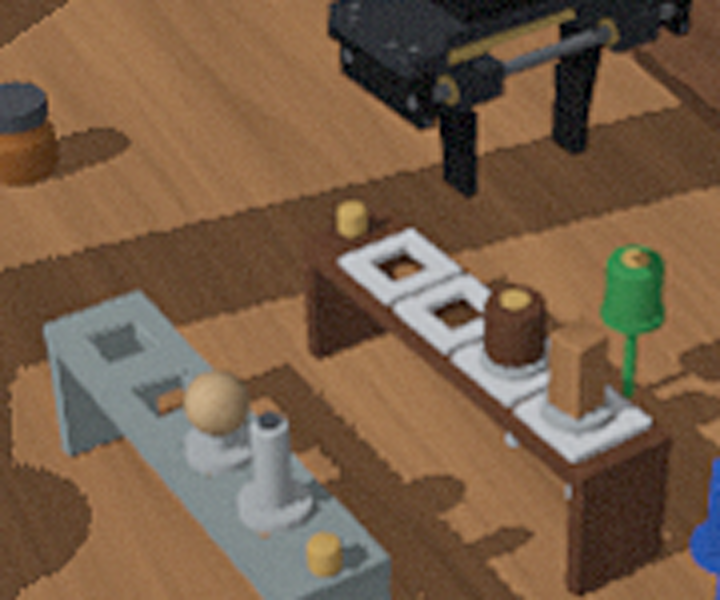

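Slim (268,470) and ball (215,420) are both upright and seated. The gripper is over the wide tool (515,325).

Call:
drive_tool(steps=[[64, -0.03, 0, 0.1, 0, 0, 0], [64, -0.03, 0, 0.4, 0, 0, 0], [64, -0.03, 0, 0.65, 0, 0, 0], [64, -0.03, 0, 0.85, 0, 0, 0], [64, -0.03, 0, 1, 0, 0, 0], [64, -0.03, 0, 1, 0, 0, 0], [20, -0.03, 0, 1, 0, 0, 0], [20, -0.03, 0, 1, 0, 0, 0]])

```text
time_s: 14.9
position: [0.6444, -0.0744, 0.1255]
tcp_rot: [[-0.147, 0.989, 0.002], [0.989, 0.147, -0.001], [-0.001, 0.002, -1.0]]
force: [-0.0, 0.3, 0.6]
opening: 0.63
grasp_force: 0.0
```

Call:
drive_tool(steps=[[20, 0, 0, 0, 0, 0, 0], [20, 0, 0, 0, 0, 0, 0], [20, 0, 0, 0, 0, 0, 0], [20, 0, 0, 0, 0, 0, 0], [20, 0, 0, 0, 0, 0, 0]])

```text
time_s: 15.4
position: [0.6441, -0.0742, 0.1252]
tcp_rot: [[-0.148, 0.989, 0.001], [0.989, 0.148, -0.0], [-0.001, 0.001, -1.0]]
force: [-0.4, -0.2, 6.1]
opening: 0.407
grasp_force: 30.0
```

```bash
python3 done.py -.03,0,1,0; python3 go.py .6435,-.0745,.244,8.47 .4535,-.0123,.274,6.75 .4535,-.0123,.1255,6.75
```

```text
t 15.4 p [ 0.6441 -0.0742  0.1252] yaw 8.49 cmd [ 0.64397 -0.07425  0.124    8.47   ] F [-0.4 -0.2  6.1] open 35.4 g 30.000227973796427
.6435,-.0745,.244,8.47 shift [-0.001 -0.004 -1.   ] turn az -0.0
.4535,-.0123,.274,6.75 shift [ 0.746 -1.49  -0.25 ] turn az 0.02
.4535,-.0123,.1255,6.75 shift [0.    0.    1.238] turn az -0.0
```

Call:
drive_tool(steps=[[20, 0, 0, -0.06, 0, 0, 0], [20, 0, 0, -0.2, 0, 0, 0], [20, 0, 0, -0.45, 0, 0, 0], [20, 0, 0, -0.75, 0, 0, 0], [20, 0, 0, -1, 0, 0, 0]])

```text
time_s: 15.9
position: [0.6439, -0.074, 0.2456]
tcp_rot: [[-0.147, 0.989, 0.0], [0.989, 0.147, 0.0], [0.0, 0.0, -1.0]]
force: [0.9, 0.3, -0.9]
opening: 0.404
grasp_force: 30.0
```

Call:
drive_tool(steps=[[20, 0, 0, -0.2, 0, 0, 0], [20, 0.06, -0.12, -0.25, 0, 0, 0], [20, 0.17, -0.35, -0.25, 0, 0, 0], [20, 0.3, -0.6, -0.25, 0, 0, 0], [20, 0.42, -0.85, -0.25, 0, 0, 0.01], [20, 0.5, -1, -0.25, 0, 0, 0.02]])

```text
time_s: 16.5
position: [0.5133, -0.0313, 0.2739]
tcp_rot: [[-0.117, 0.993, -0.003], [0.993, 0.117, 0.001], [0.001, -0.003, -1.0]]
force: [0.3, -0.3, -0.5]
opening: 0.404
grasp_force: 30.0
```

```bash
python3 done.py 0,0,-1,0 .5,-1,-.25,.02; python3 go.py .4535,-.0123,.274,6.75 .4535,-.0123,.126,6.75
```

```text
t 16.5 p [ 0.5133 -0.0313  0.2739] yaw 6.74 cmd [ 0.51644 -0.03258  0.274    6.75113] F [ 0.3 -0.3 -0.5] open 35.2 g 29.999386556446552
.4535,-.0123,.274,6.75 shift [ 0.229 -0.501  0.   ] turn az 0.0
.4535,-.0123,.126,6.75 shift [0.    0.    1.233] turn az -0.0
```

Call:
drive_tool(steps=[[20, 0.08, -0.17, 0, 0, 0, 0], [20, 0.17, -0.37, 0, 0, 0, 0], [20, 0.23, -0.5, 0, 0, 0, 0], [20, 0.23, -0.5, 0, 0, 0, 0], [20, 0.23, -0.5, 0, 0, 0, 0]])

```text
time_s: 17.0
position: [0.4543, -0.0122, 0.2746]
tcp_rot: [[-0.118, 0.993, 0.002], [0.993, 0.118, -0.0], [-0.001, 0.002, -1.0]]
force: [0.8, -0.3, -1.6]
opening: 0.402
grasp_force: 30.0
```

Call:
drive_tool(steps=[[20, 0, 0, 0.1, 0, 0, 0], [20, 0, 0, 0.3, 0, 0, 0], [20, 0, 0, 0.52, 0, 0, 0], [20, 0, 0, 0.75, 0, 0, 0], [20, 0, 0, 0.92, 0, 0, 0], [20, 0, 0, 1, 0, 0, 0]])

```text
time_s: 17.6
position: [0.4542, -0.0124, 0.1524]
tcp_rot: [[-0.117, 0.993, -0.002], [0.993, 0.117, 0.0], [0.001, -0.002, -1.0]]
force: [0.5, -0.2, -0.9]
opening: 0.404
grasp_force: 30.0
```

Call:
drive_tool(steps=[[20, 0, 0, 0.12, 0, 0, 0], [20, 0, 0, 0.23, 0, 0, 0], [20, 0, 0, 0.23, 0, 0, 0], [64, 0, 0, 0.23, 0, 0, 0], [64, 0, 0, 0.23, 0, 0, 0], [64, 0, 0, 0.23, 0, 0, 0], [64, 0, 0, 0.23, 0, 0, 0]])

```text
time_s: 18.3
position: [0.4539, -0.0122, 0.1273]
tcp_rot: [[-0.118, 0.993, 0.001], [0.993, 0.118, -0.0], [-0.001, 0.001, -1.0]]
force: [-0.3, 0.8, 0.8]
opening: 0.677
grasp_force: 0.0
```

Call:
drive_tool(steps=[[64, 0, 0, -0.15, 0, 0, 0], [64, 0, 0, -0.4, 0, 0, 0], [64, 0, 0, -0.7, 0, 0, 0], [64, 0, 0, -1, 0, 0, 0]])

```text
time_s: 18.7
position: [0.453, -0.0119, 0.2481]
tcp_rot: [[-0.118, 0.993, -0.0], [0.993, 0.118, 0.0], [0.0, -0.0, -1.0]]
force: [1.6, -0.0, -0.7]
opening: 0.732
grasp_force: 0.0
```

```bash
python3 done.py .23,-.5,0,0 0,0,1.23,0 0,0,-1,0; python3 go.py .6525,-.131,.250,8.47;  python3 - <<'E'
from h import *
c=cap('side'); a=c['color'][150:270,180:340]; b=cap('top')['color'][170:210,306:346]
cv2.imwrite('pics/chk8.png',np.hstack([cv2.resize(a,(480,400),interpolation=2),cv2.resize(b,(310,400),interpolation=2)]))
# square handle yaw from top surface, both clouds
E
```

```text
t 18.7 p [ 0.453  -0.0119  0.2481] yaw 6.76 cmd [ 0.45361 -0.01222  0.2464   6.75113] F [ 1.6 -0.  -0.7] open 63.6 g 0.0
.6525,-.131,.250,8.47 shift [-1.178  1.53  -0.03 ] turn az -0.02
```

View pics/chk8.png

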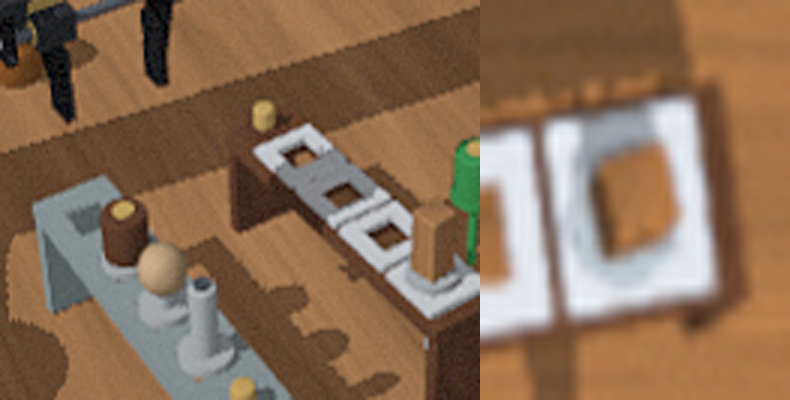

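Wide (125,235), ball and slim are seated. In the top crop the square handle's top has corners at about (600,160), (668,147), (680,238) and (608,255), so it is turned about 1° from its plate.

Call:
drive_tool(steps=[[64, -0.2, 0.25, 0, 0, 0, 0], [64, -0.4, 0.5, 0, 0, 0, 0], [64, -0.6, 0.75, 0, 0, 0, -0.01], [64, -0.8, 1, 0, 0, 0, -0.02]])

```text
time_s: 19.2
position: [0.5846, -0.0938, 0.246]
tcp_rot: [[-0.148, 0.989, -0.001], [0.989, 0.148, 0.0], [0.001, -0.001, -1.0]]
force: [-0.5, -0.0, -0.3]
opening: 0.737
grasp_force: 0.0
```

```bash
python3 done.py -.8,1,0,-.02; python3 - <<'E'
from h import *
c=load('top'); print(world(c,326.5-.1,190-.1,.15))
E
python3 go.py .6525,-.131,.246,8.9 .6525,-.131,.128,8.9
```

```text
[ 0.64863734 -0.12991886  0.15      ]
t 19.2 p [ 0.5846 -0.0938  0.246 ] yaw 8.52 cmd [ 0.58406 -0.09345  0.2464   8.47   ] F [-0.5 -0.  -0.3] open 64.1 g 0.0
.6525,-.131,.246,8.9 shift [-0.394  0.518  0.003] turn az -0.005
.6525,-.131,.128,8.9 shift [0.    0.    0.983] turn az -0.0
```

Call:
drive_tool(steps=[[64, -0.15, 0.2, 0, 0, 0, 0], [64, -0.3, 0.4, 0, 0, 0, -0.005], [64, -0.39, 0.51, 0, 0, 0, -0.005], [64, -0.39, 0.51, 0, 0, 0, -0.005], [64, -0.39, 0.51, 0, 0, 0, -0.005]])

```text
time_s: 19.7
position: [0.6502, -0.13, 0.2455]
tcp_rot: [[-0.155, 0.988, -0.003], [0.988, 0.155, 0.001], [0.002, -0.003, -1.0]]
force: [0.6, 0.3, 0.7]
opening: 0.733
grasp_force: 0.0
```

Call:
drive_tool(steps=[[64, 0, 0, 0.15, 0, 0, 0], [64, 0, 0, 0.4, 0, 0, 0], [64, 0, 0, 0.65, 0, 0, 0], [64, 0, 0, 0.85, 0, 0, 0], [64, 0, 0, 0.97, 0, 0, 0], [64, 0, 0, 0.97, 0, 0, 0], [14, 0, 0, 0.97, 0, 0, 0], [14, 0, 0, 0.97, 0, 0, 0]])

```text
time_s: 20.5
position: [0.6523, -0.1307, 0.132]
tcp_rot: [[-0.155, 0.988, 0.003], [0.988, 0.155, -0.001], [-0.001, 0.003, -1.0]]
force: [0.3, 0.1, -0.1]
opening: 0.631
grasp_force: 0.0
```

Call:
drive_tool(steps=[[14, 0, 0, 0, 0, 0, 0], [14, 0, 0, 0, 0, 0, 0], [14, 0, 0, 0, 0, 0, 0], [14, 0, 0, 0, 0, 0, 0], [14, 0, 0, 0, 0, 0, 0], [14, 0, 0, 0, 0, 0, 0]])

```text
time_s: 21.1
position: [0.6514, -0.1306, 0.1306]
tcp_rot: [[-0.155, 0.988, 0.0], [0.988, 0.155, -0.0], [-0.0, 0.0, -1.0]]
force: [-1.3, -1.2, 2.8]
opening: 0.283
grasp_force: 28.3
```

```bash
python3 done.py -.39,.51,0,-.005 0,0,.97,0; python3 go.py .6515,-.1305,.250,8.9 .6515,-.1305,.280,8.9 .4465,.0473,.28,6.75 .4465,.0473,.1315,6.75
```

```text
t 21.1 p [ 0.6514 -0.1306  0.1306] yaw 8.91 cmd [ 0.65149 -0.13073  0.13     8.89972] F [-1.3 -1.2  2.8] open 24.6 g 28.28100321785314
.6515,-.1305,.250,8.9 shift [ 0.002  0.    -1.   ] turn az -0.0
.6515,-.1305,.280,8.9 shift [ 0.    0.   -0.25] turn az -0.0
.4465,.0473,.28,6.75 shift [ 1.728 -1.459  0.   ] turn az 0.025
.4465,.0473,.1315,6.75 shift [0.    0.    1.238] turn az -0.0
```

Call:
drive_tool(steps=[[14, 0, 0, 0, 0, 0, 0], [14, 0, 0, -0.06, 0, 0, 0], [14, 0, 0, -0.2, 0, 0, 0], [14, 0, 0, -0.45, 0, 0, 0], [14, 0, 0, -0.75, 0, 0, 0], [14, 0, 0, -1, 0, 0, 0]])

```text
time_s: 21.7
position: [0.6516, -0.1305, 0.2517]
tcp_rot: [[-0.155, 0.988, 0.001], [0.988, 0.155, -0.0], [-0.0, 0.001, -1.0]]
force: [-0.6, -0.4, -0.8]
opening: 0.282
grasp_force: 28.5
```

Call:
drive_tool(steps=[[14, 0, 0, -0.15, 0, 0, 0], [14, 0.1, -0.08, -0.25, 0, 0, 0], [14, 0.28, -0.23, -0.25, 0, 0, 0], [14, 0.48, -0.4, -0.25, 0, 0, 0], [14, 0.7, -0.58, -0.25, 0, 0, 0], [14, 0.9, -0.75, -0.25, 0, 0, 0]])

```text
time_s: 22.3
position: [0.5444, -0.0368, 0.2801]
tcp_rot: [[-0.155, 0.988, -0.0], [0.988, 0.155, 0.0], [0.001, -0.0, -1.0]]
force: [0.2, -0.5, -1.0]
opening: 0.286
grasp_force: 28.5
```

Call:
drive_tool(steps=[[14, 0.22, -0.19, 0, 0, 0, 0.005], [14, 0.44, -0.37, 0, 0, 0, 0.015], [14, 0.64, -0.55, 0, 0, 0, 0.025], [14, 0.78, -0.66, 0, 0, 0, 0.025], [14, 0.83, -0.71, 0, 0, 0, 0.025], [14, 0.83, -0.71, 0, 0, 0, 0.025], [14, 0.83, -0.71, 0, 0, 0, 0.025]])

```text
time_s: 23.0
position: [0.4474, 0.0469, 0.2806]
tcp_rot: [[-0.118, 0.993, 0.002], [0.993, 0.118, -0.001], [-0.001, 0.002, -1.0]]
force: [0.7, 0.2, -0.8]
opening: 0.282
grasp_force: 28.5
```

```bash
python3 done.py 0,0,-1,0 .9,-.75,-.25,0 .83,-.71,0,.025; python3 go.py .4465,.0473,.1315,6.75;  python3 - <<'E'
from h import *
c=cap('side')
print((proj(c,[[.4465,.0473,.095]])-[160,100])*4)
cv2.imwrite('pics/chk9.png',cv2.resize(c['color'][100:250,160:310],(600,600),interpolation=2))
E
```

```text
t 23.0 p [0.4474 0.0469 0.2806] yaw 6.76 cmd [0.44628 0.04727 0.28    6.75113] F [ 0.7  0.2 -0.8] open 24.6 g 28.494076191345812
.4465,.0473,.1315,6.75 shift [0.    0.002 1.238] turn az 0.0
[[201.93407864 460.67262546]]
```

View pics/chk9.png

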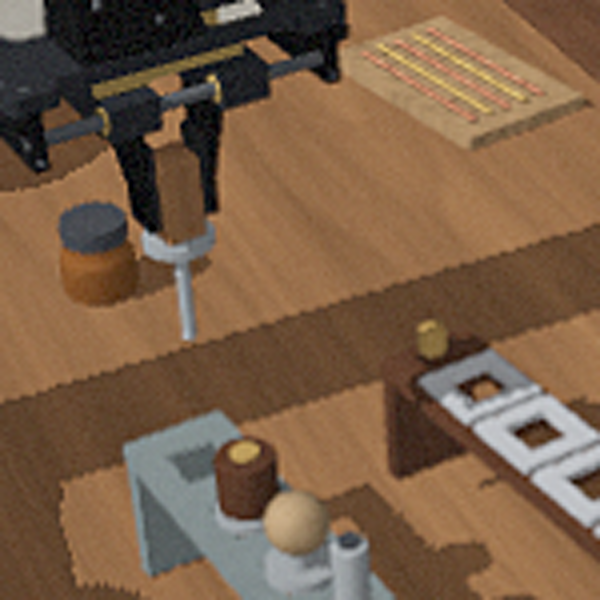

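The square tool is upright in the grip. The last hole is at about (198,462), which matches the projected (202,461). I'll lower it, release and clear.

Call:
drive_tool(steps=[[14, 0, 0, 0.1, 0, 0, 0], [14, 0, 0, 0.3, 0, 0, 0], [14, 0, 0, 0.52, 0, 0, 0], [14, 0, 0, 0.75, 0, 0, 0], [14, 0, 0, 0.92, 0, 0, 0], [14, 0, 0, 1, 0, 0, 0]])

```text
time_s: 23.65
position: [0.4464, 0.0467, 0.1584]
tcp_rot: [[-0.117, 0.993, -0.002], [0.993, 0.117, 0.0], [0.001, -0.002, -1.0]]
force: [-0.5, 0.8, -1.6]
opening: 0.287
grasp_force: 28.5
```

Call:
drive_tool(steps=[[14, 0, 0, 0.12, 0, 0, 0], [14, 0, 0, 0.235, 0, 0, 0], [14, 0, 0, 0.235, 0, 0, 0], [60, 0, 0, 0.235, 0, 0, 0], [60, 0, 0, 0.235, 0, 0, 0], [60, 0, 0, 0.235, 0, 0, 0], [60, 0, 0, 0.235, 0, 0, 0], [60, 0, 0, 0.235, 0, 0, 0]])

```text
time_s: 24.45
position: [0.4463, 0.0474, 0.1324]
tcp_rot: [[-0.118, 0.993, 0.001], [0.993, 0.118, -0.0], [-0.0, 0.001, -1.0]]
force: [-0.9, -0.3, -0.2]
opening: 0.632
grasp_force: 0.0
```

Call:
drive_tool(steps=[[60, 0, 0, -0.12, 0, 0, 0], [60, 0, 0, -0.35, 0, 0, 0], [60, 0, 0, -0.65, 0, 0, 0], [60, 0, 0, -1, 0, 0, 0]])

```text
time_s: 24.85
position: [0.4451, 0.0476, 0.2527]
tcp_rot: [[-0.118, 0.993, -0.003], [0.993, 0.118, 0.0], [0.001, -0.003, -1.0]]
force: [0.6, 0.6, -0.1]
opening: 0.689
grasp_force: 0.0
```

Call:
drive_tool(steps=[[60, 0.3, 0, 0, 0, 0, 0], [60, 0.6, 0, -0.2, 0, 0, 0], [60, 0.9, 0, -0.4, 0, 0, 0], [60, 1, 0, -0.4, 0, 0, 0], [60, 1, 0, -0.4, 0, 0, 0]])

```text
time_s: 25.35
position: [0.4315, 0.1677, 0.3002]
tcp_rot: [[-0.121, 0.993, 0.001], [0.993, 0.121, -0.0], [-0.0, 0.001, -1.0]]
force: [-0.2, -0.2, -1.3]
opening: 0.69
grasp_force: 0.0
```

```bash
python3 - <<'E'
from h import *
from cloud import cloud
c=cap('side'); X=cloud(c); print(read_state()['force'].round(1))
for n,x,y,h in(('slim',.468,-.13,.061),('ball',.4605,-.072,.051),('wide',.4536,-.012,.044),('square',.4463,.0473,.055)):
    m=(np.hypot(X[...,0]-x,X[...,1]-y)<.024)&(X[...,2]>.105)&(X[...,2]<.2); P=X[m]; T=P[P[:,2]>P[:,2].max()-.006]; print(n,(P[:,2].max()-h).round(4),T.mean(0).round(4))
a=c['color'][150:290,180:320]; b=cap('top')['color'][230:290,240:355]
cv2.imwrite('pics/chk10.png',np.hstack([cv2.resize(a,(400,400),interpolation=2),cv2.resize(b,(400,400),interpolation=2)]))
E
```

```text
[-0.2 -0.2  0. ]
slim 0.0978 [ 0.4678 -0.1296  0.1546]
ball 0.0965 [ 0.4593 -0.0747  0.1436]
wide 0.0963 [ 0.4531 -0.0134  0.1366]
square 0.0969 [0.4464 0.0446 0.1483]
```

View pics/chk10.png

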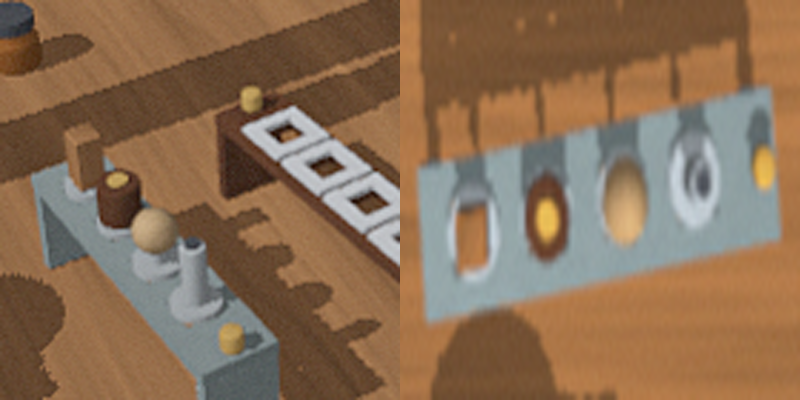

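All four tools stand upright and seated in the grey rack, and from the knob (765,168) they run slim, ball, wide, square. Nothing else has been touched, so I'll hand in.

```bash
python3 -c "
from rig import order; print(order.hand_in())"
```

```text
the job is handed in; nothing more can be done
None
```

The job is handed in: all four tools hang upright and seated in the grey rack, in the order slim, ball, wide, square from its knob, at about 25 s on the robot's clock, but `hand_in()` returned no verdict.

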